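# Load the washer slot

### The arm

A 6-joint arm with a two-finger parallel gripper is mounted at the origin on a cart in front of the work surface, level with it; the furniture and walls round the work are solid. World frame = base frame: x ahead of the robot, y to its left, z up, the work surface at z = 0. Lengths are in m, angles in rad, forces in N, time in s.
With the tool pointing down it reaches from about 0.325 to 0.925 m from the base axis. Payload 3.1 kg.
Tool frame: the origin (TCP) lies at the very end of the fingers, on their centre line; the grasp point (between the pads) lies bot.grip_point_offset behind it (bot.grip_point_offset is the distance from the TCP to the grasp point, in m); z points along the fingers, y is the line along which they close (so a half turn about z gives the same grasp; the last joint's range is limited). The gripper opens to 85 mm and grips with 20 to 120 N. Pads are 22 mm wide; open, the fingers measure 114 mm over their backs; the gripper's body (76 mm by 85 mm) begins 54 mm behind the grasp point. The pads swing forward as they close: fully open they stand 13 mm farther back than shut.
Start: joints at [-1.24, 0.217, 1.613, -0, 1.311, -0.112], TCP at [0.268, -0.565, 0.231] pointing down, gripper open.
Joint ranges: [-2.75, 2.75], [-0.78, 2.1], [0.31, 2.55], [-1.13, 4.27], [0.13, 2.63], [-2.58, 2.58]. Speed limits (rad/s): [2.79, 2.79, 3.14, 3.14, 3.14, 3.14].

### API

Orientations are given as a rotation vector (axis times angle).
In Python, from workcell import bot, vision, finish_job gives the robot as it stands.
- The arm moves only by the tool servo_tool, never from a script. Its argument "targets" is a list of rows, each an object with "dp": the shift along the tool's x, y, z in cm, a list of three; "angular": the turn, a rotation vector about the tool's x, y, z in degrees, a list of three; "gripper": the opening, from 0 (shut) to 1 (fully open). In form: [{"dp": [x, y, z], "angular": [wx, wy, wz], "gripper": gripper}, ...]. A call has 1 to 10 rows; each row is the pose to reach, as a shift and turn from the pose commanded when the call began, along the tool's axes at that moment; what a row does not reach only later rows make up. A row lasts 1/10 s, in which the tool goes at most 50 mm and 8.59 degrees, less where a joint would pass 70% of its speed; a pose out of reach is approached as far as the arm can. A call with a gripper value outside its range is refused whole. The fingers move at their own pace and stop on an object; "newtons" is the grip in N (left out, the last holds). Time passes only in rows, so rows that repeat a pose let the fingers close. It gives the time, the measured TCP pose, the force, the opening and the grip force at its end, in the units of the state.
- bot.observe(): the state, without advancing time (a new reading comes with each control period).
- vision.snapshot(name): name is "scene" or "top"; returns the picture (480x640x3 uint8, red, green, blue); there is no depth.
- vision.camera_info(name): a dict with "fx", "fy", "cx", "cy" (pixels), "rvec" (rotation vector, rad) and "tvec" (3), from world to camera coordinates, as OpenCV has them. Camera axes: x right, y down, z forward; pixel columns grow to the right and rows downward; lengths in m; the calibration is good to about 2 mm. A picture is of the moment at which its call begins. camera_info takes no time and is no camera call.
- finish_job(): hands the job in; it is judged then, once.
Trained networks look in the newest picture that a camera, given by its name, has taken for a name from the list of things; names that differ only in an ending like _2 or _b are one class to them, and where a whole thing is asked for, a point or a joint stands for the part that bears it (a point fixed in the world has none). Each returns a list of dicts, best first, with "conf" (0 to 1); they miss things now and then, are a little off and sometimes report something else, mostly with a low value. They report only what shows in the picture. A call takes as long as a camera call. They do not tell look-alikes from the thing itself.
- vision.recognise(camera, name): "point" ([x, y, z] in m, in world coordinates, good to about 4 mm: the middle of the surface that is visible of it).
- vision.place_of(camera, name): "point" ([x, y, z] in m, in world coordinates, good to about 4 mm: a listed point, or the origin of a listed thing).
The state is a dict: "time_s": time; "joint_pos": joint angles; "dq": joint speeds; "joint_torque": joint torques, N m; "ee_pos": TCP position; "tool_rot": TCP orientation; "wrist_force": force on the tool from outside, world axes, zero at the start; "moment": the same for the moment, N m; "finger_gap": opening from 0.0 (shut) to 1.0 (fully open); "grip_force": force on a finger pad.
Only numpy, scipy, OpenCV 4.12 (cv2) and the standard library are available. Lean on these libraries where they do the work, as an engineer would, in place of code of your own. Each camera call takes 0.05 s, during which the arm holds its last target. There are 200 camera calls.

### The job

Load the slot of the wooden tray with its set of three washers: with a closed fingertip sweep them across the deck, through the gate and all the way into the slot one at a time, then push the brass shutter by its tab fully shut behind the last one. Slide the washers on the deck, do not pick any of them up, and leave the hex nut and the tools beside the tray where they are.

Things in the scene. Friction and masses are not known exactly. Their poses are not given: they have to be found in the camera images.
- tray: plywood loading tray, screwed down. Origin at bench level under the gate's middle; z up, +y over the deck, -y into the slot, x across the gate (+x: where the shutter parks). Deck top at z 12 mm, fence tops at z 24. Inner faces: sides x = -112 and 112, rear y = 200; slanting fences funnel on both sides from (x 112, y 100) to (18, 8). Fence walls are 10 mm thick.
- gate (a point): middle of the gate's floor (tray x 0, y 0, z 12 mm), axes as the tray's. The gate is 36 mm wide between straight cheeks, y = 13 to 0 mm. The shutter blade crosses it from y = 0 to -3 mm. A washer is wholly in the slot, clear of the shutter, once its centre is at y = -18 mm or less.
- slot_end (a point): middle of the slot's end stop at floor level (tray x 0, y -99, z 12 mm). Slot: flat floor level with the deck, 36 mm wide, y = -3 to -99 mm: three washers in line and 6 mm to spare; each washer pushes those ahead of it along. From y = -13 mm on aluminium lips 8.5 mm over the floor (tops at z 23) leave 24 mm open, so washers go in only by sliding.
- washer_a: loose heavy flat steel washer, 30 mm outside, 13 mm bore, 6 mm thick, 27 g, lying flat; origin at the centre of its underside. The three washers are alike; any order will do.
- washer_b: loose heavy flat steel washer, 30 mm outside, 13 mm bore, 6 mm thick, 27 g, lying flat; origin at the centre of its underside. The three washers are alike; any order will do.
- washer_c: loose heavy flat steel washer, 30 mm outside, 13 mm bore, 6 mm thick, 27 g, lying flat; origin at the centre of its underside. The three washers are alike; any order will do.
- hex_nut: loose steel hex nut, 18 mm across flats, 10 mm high, lying on the deck near one side; origin at the centre of its underside. It stays where it is.
- shutter (a joint): sliding brass shutter of the gate, m: 0 = fully shut, 0.055 = fully open (moved to the tray's +x). It starts open. It slides with 1.5 N of friction and stays where it is left; it cannot shut while a washer is in its way.
- shutter_tab (a point): middle of the shutter's upright brass thumb tab, 37 mm above the bench: a plate 3 mm thick in tray x (5 mm at its rolled top), 18 mm wide in tray y, from 26 to 50 mm above the bench. It moves with the shutter: tray x = 34 mm when shut, 89 mm when fully open. Pushed towards tray -x it shuts. A wooden guide 24 mm high lies under its path.
- tape_measure: yellow tape measure standing on the bench beside the slot, 40 x 75 x 68 mm, origin at the centre of its underside; leave alone
- cutters_blue: side cutters with blue handles, 37 x 175 x 14 mm, lying on the bench beside the slot, origin at the centre of the underside; leave alone
- carpenter_pencil: red carpenter's pencil, 14 x 173 x 8 mm, lying on the bench behind the rear fence, origin at the centre of the underside; leave alone
Not all that is in view belongs to the job. Leave any orange look-alike of the washer_c alone.

How it is judged:
By the outcome, as a careful person would: the job done as asked, in the order asked, and still so for the second after the job is handed in, with the robot touching nothing.
It also fails if it takes over 72 s, if anything falls off the work surface, if the arm or the gripper's body presses on something with over 40 N, if the wrist force passes 120 N, or if a joint passes its speed limit or range.

## Working session

There is one attempt and no reset: what is moved stays moved. The work goes in short steps, Python scripts to look and compute and a tool call to move; the robot and the scene stay as the last step left them, time stands still between calls to the robot, and variables do not carry over. Pictures are saved under pics/ and viewed, at most 10 in all, crops included, and the job is handed in when it is done.

Besides the shell and the picture viewer there is one more tool, called after "Emit:" as name([rows], argument=value, ...), one row to a line, values as JSON. servo_tool: Moves the arm, as the interface text tells. Its arguments: {"type":"object","properties":{"targets":{"type":"array","items":{"type":"object","properties":{"dp":{"type":"array","items":{"type":"number"}},"angular":{"type":"array","items":{"type":"number"}},"gripper":{"type":"number"}}}},"newtons":{"type":"number"}},"required":["targets"]}

```bash
mkdir -p pics; python3 - <<'E'
from workcell import bot, vision
import cv2
for c in ("top","scene"):
    im=vision.snapshot(c); cv2.imwrite(f"pics/{c}0.png",im[:,:,::-1])
    i=vision.camera_info(c); print(c,{k:(v if isinstance(v,float) else list(v) if hasattr(v,'__len__') else v) for k,v in i.items()})
for n in ("gate","slot_end","shutter_tab","washer_a","hex_nut","tray"):
    print(n,[( [round(float(x),4) for x in d['point']],round(d['conf'],2)) for d in vision.place_of("top",n)])
o=bot.observe(); print(o['time_s'],o['ee_pos'],o['tool_rot'],bot.grip_point_offset)
E
```

```text
top {'fx': 548.3043064788405, 'fy': 548.3043064788405, 'cx': 324.1527411193939, 'cy': 237.65440108039704, 'rvec': [np.float64(2.174440464760433), np.float64(-2.151077776838705), np.float64(0.11303884413516314)], 'tvec': [np.float64(0.009299682700095943), np.float64(0.5495316262981369), np.float64(0.8672478362387598)]}
scene {'fx': 551.5923418907748, 'fy': 551.5923418907748, 'cx': 316.0218369946153, 'cy': 234.63691779232053, 'rvec': [np.float64(2.0264955038774644), np.float64(-0.8024734773252733), np.float64(0.46462237543050683)], 'tvec': [np.float64(-0.383289361438696), np.float64(0.2403039812806576), np.float64(0.6002890611450639)]}
gate [([0.5462, -0.0496, 0.0081], 0.85)]
slot_end [([0.5373, -0.1507, 0.0091], 0.87)]
shutter_tab [([0.6245, -0.0565, 0.0379], 0.67)]
washer_a [([0.3687, 0.0928, 0.002], 0.71), ([0.5281, 0.0368, 0.0148], 0.7), ([0.6156, 0.0708, 0.0103], 0.5), ([0.5714, 0.0662, 0.0104], 0.48)]
hex_nut [([0.4964, 0.0794, 0.0119], 0.43)]
tray [([0.5465, -0.0497, -0.0025], 0.75), ([0.4935, 0.0758, 0.0101], 0.44), ([0.546, -0.0519, 0.0078], 0.21)]
0.4 [ 0.26778845 -0.56461564  0.2310927 ] [-3.06456369e+00 -6.89825881e-01  6.50117545e-05] 0.0187
```

View pics/top0.png

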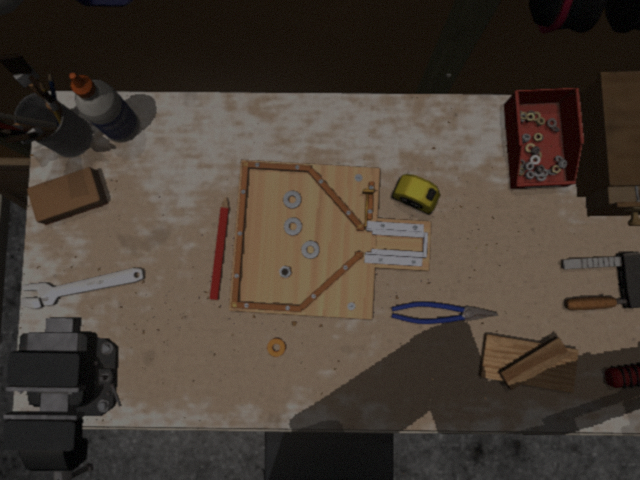

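View pics/scene0.png

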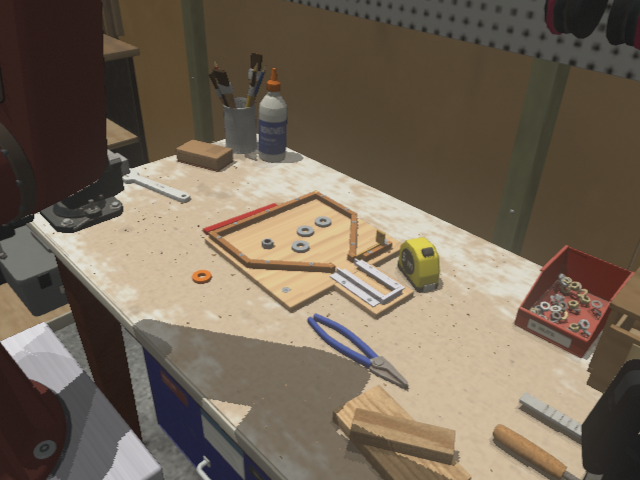

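The top view shows three grey washers on the deck at about (292,199), (293,226) and (311,249), and the nut at (286,271). The tab is at (371,187), the gate near (362,243), and the orange decoy sits outside at (277,347). The scene view agrees. Next I'll enlarge the tray area to fit the tray pose.

```bash
cat > h.py <<'E'
import numpy as np, cv2
from scipy.optimize import least_squares
from workcell import bot, vision
def cam(c):
    i=vision.camera_info(c); return np.array([[i['fx'],0,i['cx']],[0,i['fy'],i['cy']],[0,0,1]]),np.array(i['rvec'],float),np.array(i['tvec'],float)
def proj(P,c='top'):
    K,r,t=cam(c); return cv2.projectPoints(np.array(P,float).reshape(-1,1,3),r,t,K,None)[0].reshape(-1,2)
def back(uv,z,c='top'):
    K,r,t=cam(c); R=cv2.Rodrigues(r)[0]; d=R.T@np.linalg.solve(K,[uv[0],uv[1],1]); o=-R.T@t
    return o+d*(z-o[2])/d[2]
def t2w(P,T):
    x,y,a=T; P=np.array(P,float).reshape(-1,3); c,s=np.cos(a),np.sin(a)
    return np.c_[x+c*P[:,0]-s*P[:,1], y+s*P[:,0]+c*P[:,1], P[:,2]]
def w2t(p,T):
    x,y,a=T; c,s=np.cos(a),np.sin(a); d=np.array(p[:2])-[x,y]; return np.array([c*d[0]+s*d[1],-s*d[0]+c*d[1]])
E
python3 - <<'E'
from h import *
im=cv2.imread('pics/top0.png'); T=(0.5462,-0.0496,-0.088)
S=3.3;c0,r0=225,150
b=cv2.resize(im[r0:330,c0:445],None,fx=S,fy=S,interpolation=cv2.INTER_CUBIC); b=cv2.convertScaleAbs(b,alpha=1.5)
mm=lambda L:[[x/1e3,y/1e3,z/1e3] for x,y,z in L]
L=[(18,0,24),(18,8,24),(112,100,24),(112,200,24),(-112,200,24),(-112,100,24),(-18,8,24),(-18,0,24)]
M=[(-12,-13,23),(-12,-99,23),(12,-99,23),(12,-13,23)]
for q in (L,M):
    p=(proj(t2w(mm(q),T))+.5-[c0,r0])*S-.5
    cv2.polylines(b,[np.round(p).astype(int)],False,(255,0,255),1)
cv2.imwrite('pics/crop1.png',b)
E
```

```text
(no output)
```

View pics/crop1.png

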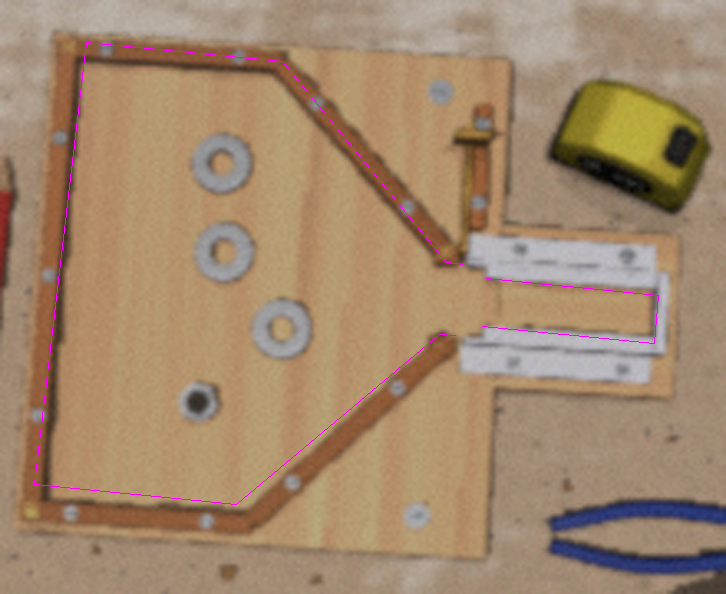

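```bash
cat > fit.py <<'E'
from h import *
S=3.3;c0,r0=225,150
obs={(112,200):(79,62),(-112,200):(47,500),(112,100):(274,68),(-112,100):(246,510),(18,8):(440,263),(-18,8):(437,336)}
P=np.array([[x/1e3,y/1e3,.024] for x,y in obs]); uv=np.array([[(a+.5)/S-.5+c0,(b+.5)/S-.5+r0] for a,b in obs.values()])
f=lambda T:(proj(t2w(P,T))-uv).ravel()
s=least_squares(f,[0.5462,-0.0496,-0.088],loss='soft_l1'); T=s.x
E
python3 - <<'E'
from fit import *
print(T,s.fun.reshape(-1,2).round(2).tolist())
np.save('T.npy',T)
for n,(a,b),z in (('A',(222,163),.018),('B',(225,252),.018),('C',(282,328),.018),('nut',(199,402),.022),('tabtop',(474,136),.05)):
    w=back(((a+.5)/S-.5+c0,(b+.5)/S-.5+r0),z); print(n,w.round(4),(w2t(w,T)*1e3).round(1))
im=cv2.imread('pics/top0.png')
b=cv2.resize(im[150:330,225:445],None,fx=S,fy=S,interpolation=cv2.INTER_CUBIC); b=cv2.convertScaleAbs(b,alpha=1.5)
mm=lambda L:[[x/1e3,y/1e3,z/1e3] for x,y,z in L]
L=[(18,0,24),(18,8,24),(112,100,24),(112,200,24),(-112,200,24),(-112,100,24),(-18,8,24),(-18,0,24)]
M=[(-12,-13,23),(-12,-99,23),(12,-99,23),(12,-13,23)]
N=[(87,-11,50),(91,-11,50),(91,7,50),(87,7,50)]
for q in (L,M,N):
    p=(proj(t2w(mm(q),T))+.5-[c0,r0])*S-.5
    cv2.polylines(b,[np.round(p).astype(int)],False,(255,0,255),1)
cv2.imwrite('pics/crop2.png',b)
o=bot.observe(); R=cv2.Rodrigues(o['tool_rot'])[0]; print(R.round(3))
E
```

```text
[ 0.54619592 -0.050274   -0.04783471] [[-0.71, -1.46], [-1.19, 0.41], [-0.13, 0.11], [-0.21, 1.03], [1.66, -0.05], [1.44, -0.46]]
A [0.6151 0.0699 0.018 ] [ 63.1 123.3]
B [0.5697 0.0676 0.018 ] [ 17.8 118.9]
C [0.5315 0.0383 0.018 ] [-18.9  87.8]
nut [0.4938 0.079  0.022 ] [-58.5 126.6]
tabtop [ 0.624  -0.0553  0.05  ] [77.9 -1.3]
[[ 0.904  0.428 -0.   ]
 [ 0.428 -0.904  0.   ]
 [ 0.    -0.    -1.   ]]
```

View pics/crop2.png

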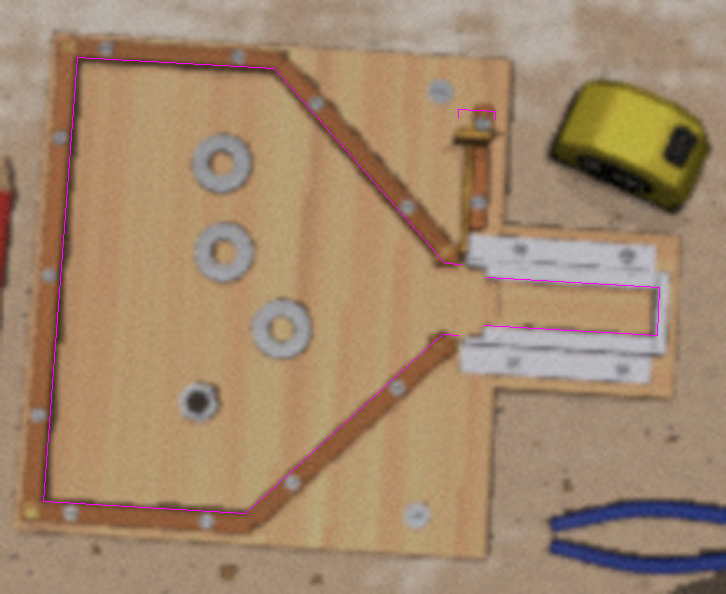

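The fit is good: gate at (0.546, −0.050), yaw −2.7°. The shutter starts about 44 mm open. Next is a helper that turns tray targets into move numbers.

```bash
cat >> h.py <<'E'
def mv(x,y,z,th):
    "tray mm + push heading deg (0=-y, + to +x) -> dp cm, angular"
    T=np.load('T.npy'); o=bot.observe(); R=cv2.Rodrigues(np.array(o['tool_rot']))[0]
    p=t2w([x/1e3,y/1e3,z/1e3],T)[0]; d=R.T@(p-o['ee_pos'])*100
    a=np.deg2rad(th)+T[2]; Y=np.array([np.sin(a),-np.cos(a),0]); Z=np.array([0,0,-1.]); G=np.c_[np.cross(Y,Z),Y,Z]
    w=cv2.Rodrigues(R.T@G)[0].ravel()*180/np.pi
    print('dp',d.round(2),'ang',w.round(1),'| now tray',(w2t(o['ee_pos'],T)*1e3).round(1),round(o['ee_pos'][2]*1e3,1),'F',np.round(o['wrist_force'],1),'t',o['time_s'])
E
python3 -c "
from h import *
mv(-26.9,120.8,80,13.65); mv(-26.9,120.8,14.5,13.65)"
```

```text
dp [ 50.51 -46.46  15.13] ang [-0.   0.  14.5] | now tray [-253.5 -527.1] 231.1 F [0.4 0.3 0.2] t 0.4
dp [ 50.51 -46.46  21.68] ang [-0.   0.  14.5] | now tray [-253.5 -527.1] 231.1 F [0.4 0.3 0.2] t 0.4
```

Emit:
servo_tool([
  {"dp": [5, -4.6, 1], "angular": [0, 0, 2], "gripper": 0},
  {"dp": [10, -9.2, 2], "angular": [0, 0, 4], "gripper": 0},
  {"dp": [15, -13.8, 3], "angular": [0, 0, 6], "gripper": 0},
  {"dp": [20, -18.4, 4], "angular": [0, 0, 8], "gripper": 0},
  {"dp": [25, -23, 5], "angular": [0, 0, 10], "gripper": 0},
  {"dp": [30, -27.6, 6], "angular": [0, 0, 12], "gripper": 0},
  {"dp": [35, -32.2, 7], "angular": [0, 0, 14.5], "gripper": 0},
  {"dp": [40, -36.8, 8], "angular": [0, 0, 14.5], "gripper": 0},
  {"dp": [45, -41.4, 9], "angular": [0, 0, 14.5], "gripper": 0},
  {"dp": [50.5, -46.5, 12], "angular": [0, 0, 14.5], "gripper": 0},
])

```text
time_s: 1.4
ee_pos: [0.4541, -0.1051, 0.1555]
tool_rot: [3.126, 0.297, 0.004]
wrist_force: [1.2, -1.2, -0.0]
finger_gap: 0.002
grip_force: 0.0
```

Emit:
servo_tool([
  {"dp": [0, 0, 0], "gripper": 0},
  {"dp": [0, 0, 0], "gripper": 0},
  {"dp": [0, 0, 0], "gripper": 0},
  {"dp": [0, 0, 0], "gripper": 0},
])

```text
$.targets[0]: bad value
```

```bash
python3 -c "
from h import *
mv(-26.9,120.8,50,13.65); mv(-26.9,120.8,14.5,13.65)"
```

```text
dp [ 10.28 -16.04  10.56] ang [ 0.1 -0.1 -0. ] | now tray [-89.4 -59.1] 155.5 F [ 1.2 -1.2 -0. ] t 1.4
dp [ 10.27 -16.04  14.11] ang [ 0.1 -0.1 -0. ] | now tray [-89.4 -59.1] 155.5 F [ 1.2 -1.2 -0. ] t 1.4
```

Emit:
servo_tool([
  {"dp": [3, -4.5, 0], "angular": [0, 0, 0], "gripper": 0},
  {"dp": [5.5, -8.5, 1], "angular": [0, 0, 0], "gripper": 0},
  {"dp": [8, -12.5, 2], "angular": [0, 0, 0], "gripper": 0},
  {"dp": [10, -15.8, 4], "angular": [0, 0, 0], "gripper": 0},
  {"dp": [10, -15.8, 8], "angular": [0, 0, 0], "gripper": 0},
  {"dp": [10, -15.8, 9.5], "angular": [0, 0, 0], "gripper": 0},
  {"dp": [10, -15.8, 9.5], "angular": [0, 0, 0], "gripper": 0},
  {"dp": [10, -15.8, 9.5], "angular": [0, 0, 0], "gripper": 0},
])

```text
time_s: 2.2
ee_pos: [0.5215, 0.0665, 0.0603]
tool_rot: [3.128, 0.296, 0.0]
wrist_force: [0.2, -0.8, 0.3]
finger_gap: 0.002
grip_force: 0.0
```

```bash
python3 -c "
from h import *
mv(-26.9,120.8,14.5,13.65)
im=vision.snapshot('top'); b=cv2.resize(im[150:330,225:445,::-1],None,fx=3.3,fy=3.3,interpolation=cv2.INTER_CUBIC)
for z in (.012,.05): print(proj(np.r_[bot.observe()['ee_pos'][:2],z]))
cv2.imwrite('pics/c3.png',cv2.convertScaleAbs(b,alpha=1.5))"
```

```text
dp [ 0.45 -0.44  4.58] ang [ 0.  -0.  -0.1] | now tray [-30.2 115.5] 60.3 F [ 0.2 -0.8  0.3] t 2.2
[[293.26912876 254.58883937]]
[[291.83167879 252.71931515]]
```

View pics/c3.png

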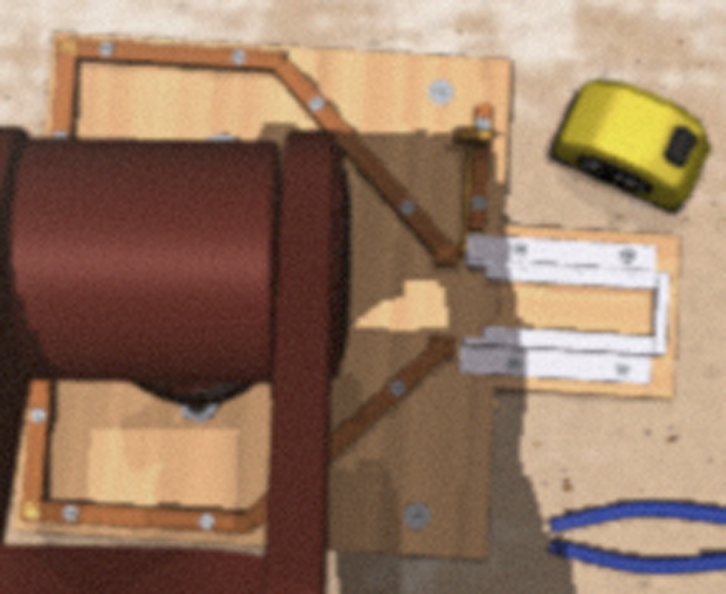

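The arm hides the deck from the top camera, so while pushing I'll rely on dead reckoning and the scene camera.

Emit:
servo_tool([
  {"dp": [0.45, -0.45, 1], "angular": [0, 0, 0], "gripper": 0},
  {"dp": [0.45, -0.45, 3], "angular": [0, 0, 0], "gripper": 0},
  {"dp": [0.45, -0.45, 4], "angular": [0, 0, 0], "gripper": 0},
  {"dp": [0.45, -0.45, 4.55], "angular": [0, 0, 0], "gripper": 0},
  {"dp": [0.45, -0.45, 4.55], "angular": [0, 0, 0], "gripper": 0},
])

```text
time_s: 2.75
ee_pos: [0.5244, 0.0724, 0.0136]
tool_rot: [-3.127, -0.297, 0.002]
wrist_force: [0.6, 0.1, 0.0]
finger_gap: -0.005
grip_force: 0.0
```

```bash
python3 -c "
from h import *
mv(-26.9,120.8,14.5,13.65)
im=vision.snapshot('scene'); b=cv2.resize(im[170:320,200:430,::-1],None,fx=3.4,fy=3.4,interpolation=cv2.INTER_CUBIC)
cv2.imwrite('pics/c4.png',cv2.convertScaleAbs(b,alpha=1.4))"
```

```text
dp [ 0.06  0.09 -0.09] ang [-0.   0.1 -0.1] | now tray [-27.7 121.5] 13.6 F [0.6 0.1 0. ] t 2.75
```

View pics/c4.png

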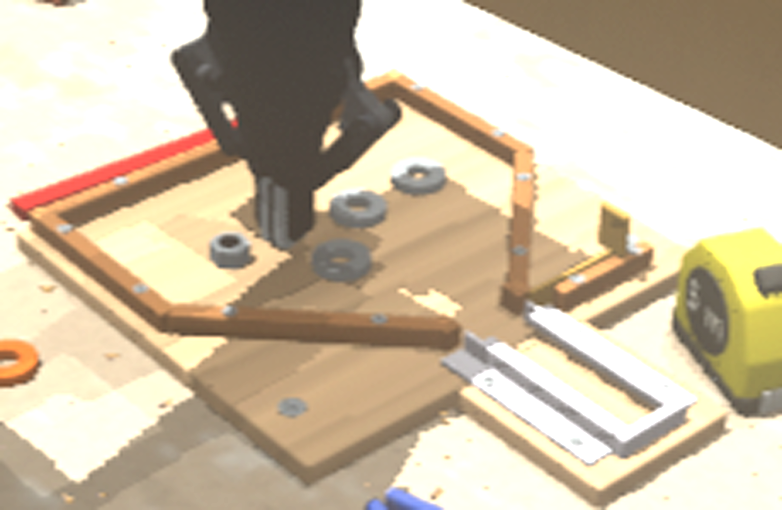

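The fingertip sits behind washer C (crop (342,262)) and clear of the nut at (230,250). Pushing C.

Emit:
servo_tool([
  {"dp": [0, 1, -0.05], "angular": [0, 0, 0], "gripper": 0},
  {"dp": [0, 2, -0.05], "angular": [0, 0, 0], "gripper": 0},
  {"dp": [0, 3, -0.05], "angular": [0, 0, 0], "gripper": 0},
  {"dp": [0, 4, -0.05], "angular": [0, 0, 0], "gripper": 0},
  {"dp": [0, 5, -0.05], "angular": [0, 0, 0], "gripper": 0},
  {"dp": [0, 6, -0.05], "angular": [0, 0, 0], "gripper": 0},
  {"dp": [0, 6.8, -0.05], "angular": [0, 0, 0], "gripper": 0},
  {"dp": [0, 6.8, -0.05], "angular": [0, 0, 0], "gripper": 0},
])

```text
time_s: 3.6
ee_pos: [0.5381, 0.0045, 0.0148]
tool_rot: [3.127, 0.295, 0.001]
wrist_force: [0.5, 0.3, 0.0]
finger_gap: -0.002
grip_force: 0.0
```

```bash
cat > look.py <<'E'
from h import *
import sys
def look(name):
    im=vision.snapshot('scene'); b=cv2.resize(im[170:320,200:430,::-1],None,fx=3.4,fy=3.4,interpolation=cv2.INTER_CUBIC)
    cv2.imwrite(name,cv2.convertScaleAbs(b,alpha=1.4))
    T=np.load('T.npy')
    for d in vision.place_of('scene','washer_a'): print('w',(w2t(d['point'],T)*1e3).round(),round(d['point'][2]*1e3),round(d['conf'],2))
E
python3 -c "
from look import *
mv(0,30,14.5,0); look('pics/c5.png')"
```

```text
dp [0.47 2.62 0.03] ang [ 0.  -0.  13.5] | now tray [-10.7  54.4] 14.8 F [0.5 0.3 0. ] t 3.6
w [-185.  137.] 1 0.67
w [-2.  1.] 15 0.66
w [-4. 32.] 9 0.51
w [ 18. 118.] 9 0.38
```

View pics/c5.png

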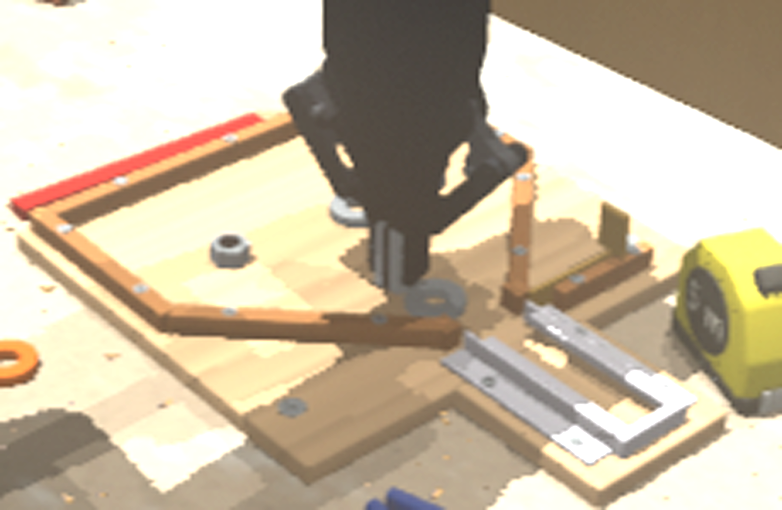

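C sits right in front of the fingertip at crop (437,297), about tray (−4, 32). That puts the fingertip's half thickness near 8 mm. I'll continue, straighten the tool, and push into the slot.

Emit:
servo_tool([
  {"dp": [0, 0.9, 0], "angular": [0, 0, 0], "gripper": 0},
  {"dp": [0, 1.6, 0], "angular": [0, 0, 4], "gripper": 0},
  {"dp": [0.1, 2, 0], "angular": [0, 0, 9], "gripper": 0},
  {"dp": [0.17, 2.55, 0], "angular": [0, 0, 13.5], "gripper": 0},
  {"dp": [0.13, 3.5, 0], "angular": [0, 0, 13.5], "gripper": 0},
  {"dp": [0, 4.5, 0], "angular": [0, 0, 13.5], "gripper": 0},
  {"dp": [-0.1, 5, 0], "angular": [0, 0, 13.5], "gripper": 0},
  {"dp": [-0.27, 5.6, 0], "angular": [0, 0, 13.5], "gripper": 0},
  {"dp": [-0.27, 5.6, 0], "angular": [0, 0, 13.5], "gripper": 0},
])

```text
time_s: 4.6
ee_pos: [0.5456, -0.0506, 0.0148]
tool_rot: [3.141, -0.073, -0.0]
wrist_force: [0.0, 0.7, 0.2]
finger_gap: -0.003
grip_force: 0.0
```

```bash
python3 -c "
from look import *
mv(0,0,14.5,0); look('pics/c6.png')"
```

```text
dp [ 0.06 -0.03  0.03] ang [0.  0.  0.1] | now tray [-0.6 -0.3] 14.8 F [0.  0.7 0.2] t 4.6
w [ 17. 118.] 7 0.73
w [-187.  136.] 0 0.49
w [  4. -19.] 7 0.45
w [ 66. 123.] 11 0.41
```

View pics/c6.png

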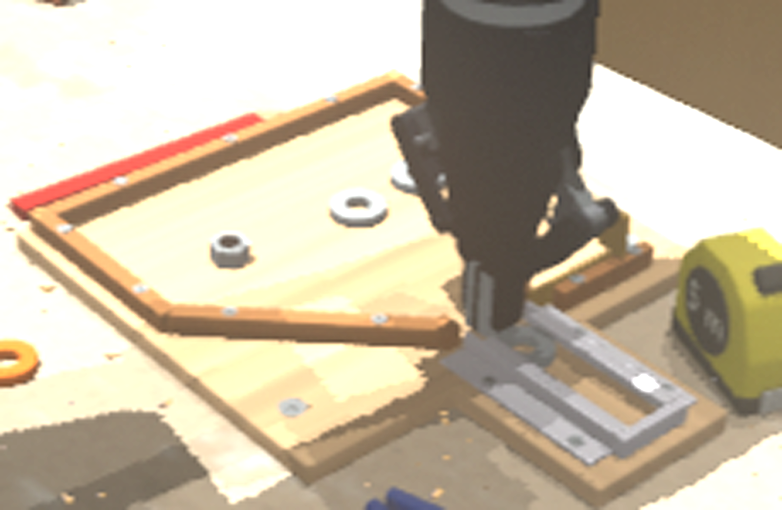

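C is fully in the slot mouth at crop (530,345), about y −23. B is next.

Emit:
servo_tool([
  {"dp": [0, -0.5, -2], "angular": [0, 0, 0], "gripper": 0},
  {"dp": [0.2, -2, -4.5], "angular": [0, 0, 3], "gripper": 0},
  {"dp": [1, -6, -4.5], "angular": [0, 0, 6], "gripper": 0},
  {"dp": [1.7, -10, -4.5], "angular": [0, 0, 9.6], "gripper": 0},
  {"dp": [2.3, -14, -4.5], "angular": [0, 0, 9.6], "gripper": 0},
  {"dp": [2.35, -14.9, -4.5], "angular": [0, 0, 9.6], "gripper": 0},
  {"dp": [2.35, -14.9, -4.5], "angular": [0, 0, 9.6], "gripper": 0},
  {"dp": [2.35, -14.9, -2.5], "angular": [0, 0, 9.6], "gripper": 0},
  {"dp": [2.35, -14.9, 0], "angular": [0, 0, 9.6], "gripper": 0},
  {"dp": [2.35, -14.9, 0], "angular": [0, 0, 9.6], "gripper": 0},
])

```text
time_s: 5.7
ee_pos: [0.5752, 0.0965, 0.0132]
tool_rot: [3.123, -0.336, -0.003]
wrist_force: [0.1, 0.3, -0.1]
finger_gap: -0.001
grip_force: 0.0
```

```bash
python3 -c "
from look import *
mv(4,37.7,14.5,-9.6)
for y,x in ((38,4),(30,2.5),(20,1),(10,0),(0,0)): mv(x,y,14.5,0)"
```

```text
dp [ 0.06 11.18 -0.12] ang [0.1 0.1 0.1] | now tray [ 22. 148.] 13.2 F [ 0.1  0.3 -0.1] t 5.7
dp [ 0.05 11.15 -0.12] ang [ 0.   0.1 -9.5] | now tray [ 22. 148.] 13.2 F [ 0.1  0.3 -0.1] t 5.7
dp [ 0.04 11.96 -0.11] ang [ 0.   0.1 -9.5] | now tray [ 22. 148.] 13.2 F [ 0.1  0.3 -0.1] t 5.7
dp [ 0.06 12.97 -0.11] ang [ 0.   0.1 -9.5] | now tray [ 22. 148.] 13.2 F [ 0.1  0.3 -0.1] t 5.7
dp [ 0.12 13.97 -0.11] ang [ 0.   0.1 -9.5] | now tray [ 22. 148.] 13.2 F [ 0.1  0.3 -0.1] t 5.7
dp [ 0.29 14.96 -0.11] ang [ 0.   0.1 -9.5] | now tray [ 22. 148.] 13.2 F [ 0.1  0.3 -0.1] t 5.7
```

Emit:
servo_tool([
  {"dp": [0.05, 1.2, -0.1], "angular": [0, 0, 0], "gripper": 0},
  {"dp": [0.05, 2.4, -0.1], "angular": [0, 0, 0], "gripper": 0},
  {"dp": [0.05, 3.6, -0.1], "angular": [0, 0, 0], "gripper": 0},
  {"dp": [0.05, 4.8, -0.1], "angular": [0, 0, 0], "gripper": 0},
  {"dp": [0.05, 6, -0.1], "angular": [0, 0, 0], "gripper": 0},
  {"dp": [0.05, 7.2, -0.1], "angular": [0, 0, 0], "gripper": 0},
  {"dp": [0.05, 8.2, -0.1], "angular": [0, 0, 0], "gripper": 0},
  {"dp": [0.05, 8.2, -0.1], "angular": [0, 0, 0], "gripper": 0},
])

```text
time_s: 6.5
ee_pos: [0.5588, 0.0164, 0.0158]
tool_rot: [3.123, -0.337, -0.0]
wrist_force: [-0.2, 0.7, 0.2]
finger_gap: 0.003
grip_force: 0.0
```

```bash
python3 -c "
from look import *
look('pics/c7.png')
for y,x in ((38,4),(30,2.5),(20,1),(10,0),(0,0)): mv(x,y,14.5,0)"
```

```text
w [-184.  136.] 1 0.71
w [  2. -25.] 8 0.55
dp [-0.04  3.08  0.12] ang [-0.   0.  -9.5] | now tray [ 9.5 68.3] 15.7 F [-0.4 -0.1  0.3] t 6.6
dp [-0.06  3.9   0.12] ang [-0.   0.  -9.5] | now tray [ 9.5 68.3] 15.7 F [-0.4 -0.1  0.3] t 6.6
dp [-0.04  4.91  0.12] ang [-0.   0.  -9.5] | now tray [ 9.5 68.3] 15.7 F [-0.4 -0.1  0.3] t 6.6
dp [0.03 5.91 0.12] ang [-0.   0.  -9.5] | now tray [ 9.5 68.3] 15.7 F [-0.4 -0.1  0.3] t 6.6
dp [0.19 6.9  0.12] ang [-0.   0.  -9.5] | now tray [ 9.5 68.3] 15.7 F [-0.4 -0.1  0.3] t 6.6
```

View pics/c7.png

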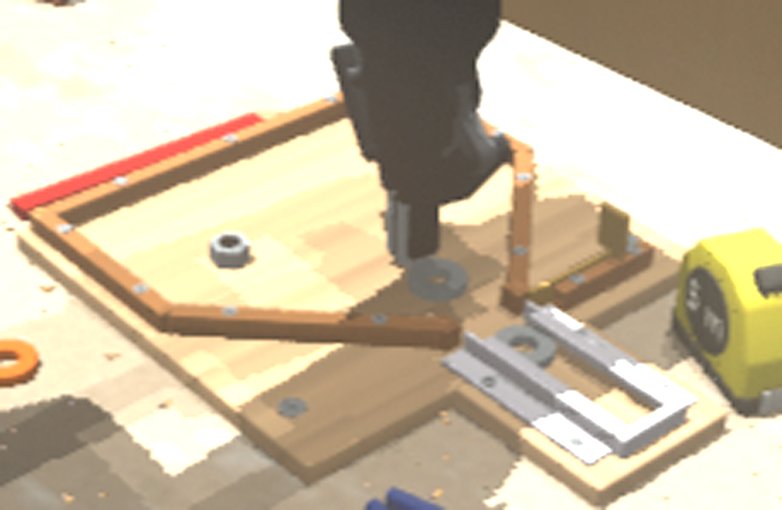

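B is still in front of the fingertip at crop (437,279), and C is in the slot at (525,345). Continuing with B.

Emit:
servo_tool([
  {"dp": [0, 1, 0.1], "angular": [0, 0, 0], "gripper": 0},
  {"dp": [0, 2, 0.1], "angular": [0, 0, 0], "gripper": 0},
  {"dp": [-0.04, 2.9, 0.1], "angular": [0, 0, -4], "gripper": 0},
  {"dp": [-0.06, 3.9, 0.1], "angular": [0, 0, -9.5], "gripper": 0},
  {"dp": [-0.04, 4.9, 0.1], "angular": [0, 0, -9.5], "gripper": 0},
  {"dp": [0.03, 5.9, 0.1], "angular": [0, 0, -9.5], "gripper": 0},
  {"dp": [0.15, 6.5, 0.1], "angular": [0, 0, -9.5], "gripper": 0},
  {"dp": [0.19, 6.95, 0.1], "angular": [0, 0, -9.5], "gripper": 0},
  {"dp": [0.19, 6.95, 0.1], "angular": [0, 0, -9.5], "gripper": 0},
])

```text
time_s: 7.5
ee_pos: [0.5463, -0.0512, 0.0148]
tool_rot: [3.14, -0.077, 0.0]
wrist_force: [-0.1, -0.6, 0.0]
finger_gap: -0.003
grip_force: 0.0
```

```bash
python3 -c "
from look import *
look('pics/c8.png')
mv(0,0,14.5,0)"
```

```text
w [-186.  136.] 1 0.55
w [ 61. 120.] 11 0.54
w [ -1. -52.] 5 0.54
w [ -2. -25.] 8 0.49
dp [-0.01 -0.03  0.02] ang [-0.  0. -0.] | now tray [ 0.1 -0.3] 14.7 F [ 0.3  1.  -0.2] t 7.6
```

B and C are at about y −25 and −52. Last is A.

Emit:
servo_tool([
  {"dp": [0, -0.5, -2], "angular": [0, 0, 0], "gripper": 0},
  {"dp": [0.5, -2.5, -4.5], "angular": [0, 0, 8], "gripper": 0},
  {"dp": [2.5, -6, -4.5], "angular": [0, 0, 16], "gripper": 0},
  {"dp": [5, -10, -4.5], "angular": [0, 0, 24], "gripper": 0},
  {"dp": [7.5, -14, -4.5], "angular": [0, 0, 31.9], "gripper": 0},
  {"dp": [7.95, -15, -4.5], "angular": [0, 0, 31.9], "gripper": 0},
  {"dp": [7.95, -15, -4.5], "angular": [0, 0, 31.9], "gripper": 0},
  {"dp": [7.95, -15, -2.5], "angular": [0, 0, 31.9], "gripper": 0},
  {"dp": [7.95, -15, 0], "angular": [0, 0, 31.9], "gripper": 0},
  {"dp": [7.95, -15, 0], "angular": [0, 0, 31.9], "gripper": 0},
])

```text
time_s: 8.6
ee_pos: [0.6315, 0.0941, 0.0133]
tool_rot: [2.998, -0.935, -0.003]
wrist_force: [-1.2, 0.5, -0.2]
finger_gap: -0.005
grip_force: 0.0
```

```bash
python3 -c "
from look import *
mv(12.2,41.5,14.5,-31.9)"
```

```text
dp [ 0.03 12.56 -0.1 ] ang [0.1 0.1 0. ] | now tray [ 78.3 148.3] 13.3 F [-1.2  0.5 -0.2] t 8.6
```

Emit:
servo_tool([
  {"dp": [0, 1.2, -0.1], "angular": [0, 0, 0], "gripper": 0},
  {"dp": [0, 2.4, -0.1], "angular": [0, 0, 0], "gripper": 0},
  {"dp": [0, 3.6, -0.1], "angular": [0, 0, 0], "gripper": 0},
  {"dp": [0, 4.8, -0.1], "angular": [0, 0, 0], "gripper": 0},
  {"dp": [0, 6, -0.1], "angular": [0, 0, 0], "gripper": 0},
  {"dp": [0, 7.2, -0.1], "angular": [0, 0, 0], "gripper": 0},
  {"dp": [0, 8.4, -0.1], "angular": [0, 0, 0], "gripper": 0},
  {"dp": [0, 9.5, -0.1], "angular": [0, 0, 0], "gripper": 0},
  {"dp": [0, 10.3, -0.1], "angular": [0, 0, 0], "gripper": 0},
  {"dp": [0, 10.3, -0.1], "angular": [0, 0, 0], "gripper": 0},
])

```text
time_s: 9.6
ee_pos: [0.5734, 0.0099, 0.0156]
tool_rot: [2.998, -0.936, -0.001]
wrist_force: [0.6, -0.1, -0.3]
finger_gap: 0.0
grip_force: 0.0
```

```bash
python3 -c "
from look import *
look('pics/c9.png')
mv(12.2,41.5,14.5,-31.9)
for x,y,a in ((9,43.5,-24),(6,45,-16),(3,45,-8),(1,43,0),(0,30,0),(0,0,0)): mv(x,y,14.5,a)"
```

```text
w [-186.  135.] -1 0.73
w [14. 38.] 13 0.59
w [ -1. -23.] 5 0.47
w [ -0. -51.] 8 0.44
dp [-0.    2.44  0.13] ang [-0. -0. -0.] | now tray [25.1 62.2] 15.8 F [-0.9  0.4 -0.4] t 9.7
dp [-0.38  2.43  0.13] ang [-0.  -0.  -7.9] | now tray [25.1 62.2] 15.8 F [-0.9  0.4 -0.4] t 9.7
dp [-0.71  2.47  0.13] ang [ -0.   -0.  -15.9] | now tray [25.1 62.2] 15.8 F [-0.9  0.4 -0.4] t 9.7
dp [-0.97  2.62  0.13] ang [ -0.   -0.  -23.9] | now tray [25.1 62.2] 15.8 F [-0.9  0.4 -0.4] t 9.7
dp [-1.03  2.9   0.13] ang [ -0.   -0.  -31.9] | now tray [25.1 62.2] 15.8 F [-0.9  0.4 -0.4] t 9.7
dp [-0.43  4.06  0.13] ang [ -0.   -0.  -31.9] | now tray [25.1 62.2] 15.8 F [-0.9  0.4 -0.4] t 9.7
dp [1.16 6.6  0.13] ang [ -0.   -0.  -31.9] | now tray [25.1 62.2] 15.8 F [-0.9  0.4 -0.4] t 9.7
```

View pics/c9.png

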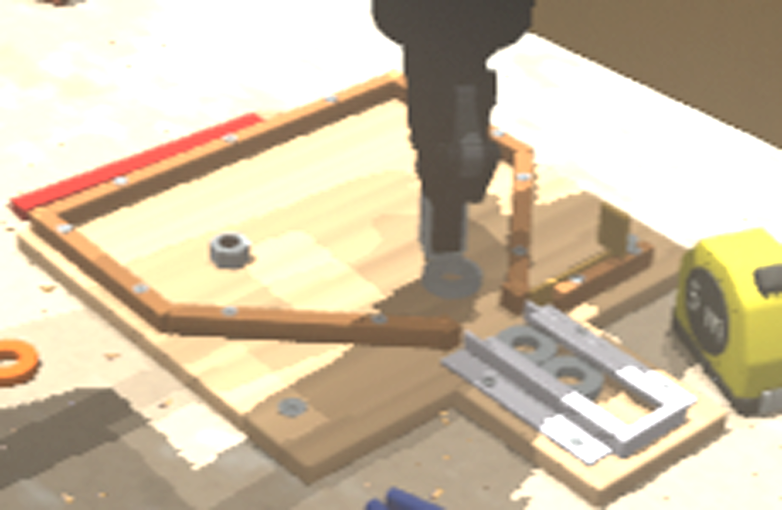

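A is in front of the fingertip at crop (452,278), about tray (13, 40). The other two are in the slot at (523,343) and (572,378). Finishing the diagonal, then swinging straight and pushing in.

Emit:
servo_tool([
  {"dp": [0, 1, 0.1], "angular": [0, 0, 0], "gripper": 0},
  {"dp": [0, 1.9, 0.1], "angular": [0, 0, 0], "gripper": 0},
  {"dp": [0, 2.3, 0.1], "angular": [0, 0, 0], "gripper": 0},
  {"dp": [-0.38, 2.35, 0.1], "angular": [0, 0, -8], "gripper": 0},
  {"dp": [-0.71, 2.45, 0.1], "angular": [0, 0, -16], "gripper": 0},
  {"dp": [-0.97, 2.6, 0.1], "angular": [0, 0, -24], "gripper": 0},
  {"dp": [-1.03, 2.9, 0.1], "angular": [0, 0, -31.9], "gripper": 0},
  {"dp": [-0.85, 3.3, 0.1], "angular": [0, 0, -31.9], "gripper": 0},
  {"dp": [-0.85, 3.3, 0.1], "angular": [0, 0, -31.9], "gripper": 0},
])

```text
time_s: 10.6
ee_pos: [0.5482, -0.0122, 0.0147]
tool_rot: [3.14, -0.08, -0.0]
wrist_force: [0.2, -0.7, -0.1]
finger_gap: 0.002
grip_force: 0.0
```

```bash
python3 -c "
from look import *
look('pics/c10.png')
mv(0,-1,14.5,0)"
```

```text
w [  0. -53.] 8 0.71
w [-1. 16.] 13 0.65
w [-187.  135.] 2 0.64
w [ -3. -24.] 10 0.59
dp [-0.04  3.95  0.03] ang [ 0.  -0.  -0.1] | now tray [ 0.5 38.5] 14.8 F [0.8 0.2 0.4] t 10.7
```

A is centred at (−1, 16); pushing it straight in.

Emit:
servo_tool([
  {"dp": [0, 0.8, 0], "angular": [0, 0, 0], "gripper": 0},
  {"dp": [0, 1.6, 0], "angular": [0, 0, 0], "gripper": 0},
  {"dp": [0, 2.4, 0], "angular": [0, 0, 0], "gripper": 0},
  {"dp": [0, 3.2, 0], "angular": [0, 0, 0], "gripper": 0},
  {"dp": [0, 3.7, 0], "angular": [0, 0, 0], "gripper": 0},
  {"dp": [0, 3.95, 0], "angular": [0, 0, 0], "gripper": 0},
  {"dp": [0, 3.95, 0], "angular": [0, 0, 0], "gripper": 0},
])

```text
time_s: 11.4
ee_pos: [0.5466, -0.0516, 0.0147]
tool_rot: [3.141, -0.076, -0.0]
wrist_force: [-0.3, 0.8, -0.3]
finger_gap: 0.001
grip_force: 0.0
```

```bash
python3 -c "
from look import *
look('pics/c11.png')
for n in ('shutter_tab',):
  for c in ('scene','top'):
    c=='top' and vision.snapshot('top')
    for d in vision.place_of(c,n): print(c,(w2t(d['point'],np.load('T.npy'))*1e3).round(1),d['point'][2],d['conf'])
mv(0,-1,14.5,0)"
```

```text
w [-185.  131.] 1 0.71
w [ -2. -55.] 9 0.68
w [ -1. -26.] 12 0.52
w [  1. -84.] 9 0.43
scene [81.4 -3.3] 0.0431 0.73
dp [-0.04  0.04  0.03] ang [0. 0. 0.] | now tray [ 0.4 -0.6] 14.8 F [ 0.3  0.6 -0.3] t 11.65
```

All three washers are in the slot at y ≈ −26, −55 and −84. Before moving to the tab I'll check tape clearance.

```bash
python3 -c "
from look import *
T=np.load('T.npy')
for uv in ((552,155),(575,95),(600,85)):
  for z in (0,.068): print(uv,z,(w2t(back(((uv[0]+.5)/3.3-.5+225,(uv[1]+.5)/3.3-.5+150),z),T)*1e3).round())
print(bot.observe()['joint_pos'])
mv(112,-2,80,0); mv(112,-2,36,0); mv(47,-2,36,0)"
```

```text
(552, 155) 0 [ 80. -45.]
(552, 155) 0.068 [ 67. -38.]
(575, 95) 0 [113. -56.]
(575, 95) 0.068 [ 97. -48.]
(600, 85) 0 [119. -68.]
(600, 85) 0.068 [103. -59.]
[-2.20608640e-01  3.45438201e-01  1.91650193e+00 -4.41836802e-05
  8.79673298e-01  1.39750111e+00]
dp [11.16  0.15 -6.52] ang [0. 0. 0.] | now tray [ 0.4 -0.6] 14.8 F [ 0.3  0.6 -0.3] t 11.65
dp [11.16  0.15 -2.12] ang [0. 0. 0.] | now tray [ 0.4 -0.6] 14.8 F [ 0.3  0.6 -0.3] t 11.65
dp [ 4.66  0.15 -2.12] ang [0. 0. 0.] | now tray [ 0.4 -0.6] 14.8 F [ 0.3  0.6 -0.3] t 11.65
```

Emit:
servo_tool([
  {"dp": [0, -0.3, 0], "angular": [0, 0, 0], "gripper": 0},
  {"dp": [0, -0.4, -2.5], "angular": [0, 0, 0], "gripper": 0},
  {"dp": [0, -0.4, -6.5], "angular": [0, 0, 0], "gripper": 0},
  {"dp": [4, -0.3, -6.5], "angular": [0, 0, 0], "gripper": 0},
  {"dp": [8, -0.3, -6.5], "angular": [0, 0, 0], "gripper": 0},
  {"dp": [11.2, -0.25, -6.5], "angular": [0, 0, 0], "gripper": 0},
  {"dp": [11.2, -0.25, -6.5], "angular": [0, 0, 0], "gripper": 0},
  {"dp": [11.2, -0.25, -4.5], "angular": [0, 0, 0], "gripper": 0},
  {"dp": [11.2, -0.25, -2.2], "angular": [0, 0, 0], "gripper": 0},
  {"dp": [11.2, -0.25, -2.2], "angular": [0, 0, 0], "gripper": 0},
])

```text
time_s: 12.65
ee_pos: [0.654, -0.0527, 0.0324]
tool_rot: [-3.139, 0.074, 0.015]
wrist_force: [-0.6, 0.2, -0.8]
finger_gap: 0.002
grip_force: 0.0
```

```bash
python3 -c "
from look import *
mv(50,2,37,0)"
```

```text
dp [-5.78  0.06 -0.41] ang [-0.1  0.5  0. ] | now tray [107.8   2.7] 32.4 F [-0.6  0.2 -0.8] t 12.65
```

Emit:
servo_tool([
  {"dp": [0, 0, 0], "angular": [0, 0, 0], "gripper": 0},
  {"dp": [-1, 0, 0], "angular": [0, 0, 0], "gripper": 0},
  {"dp": [-2, 0, 0], "angular": [0, 0, 0], "gripper": 0},
  {"dp": [-3, 0, 0], "angular": [0, 0, 0], "gripper": 0},
  {"dp": [-4, 0, 0], "angular": [0, 0, 0], "gripper": 0},
  {"dp": [-5, 0, 0], "angular": [0, 0, 0], "gripper": 0},
  {"dp": [-5.5, 0, 0], "angular": [0, 0, 0], "gripper": 0},
  {"dp": [-5.8, 0, 0], "angular": [0, 0, 0], "gripper": 0},
  {"dp": [-5.8, 0, 0], "angular": [0, 0, 0], "gripper": 0},
])

```text
time_s: 13.55
ee_pos: [0.5998, -0.0511, 0.0366]
tool_rot: [-3.141, 0.075, 0.002]
wrist_force: [0.3, -0.5, 0.0]
finger_gap: -0.003
grip_force: 0.1
```

```bash
python3 -c "
from look import *
mv(47,2,37,0)"
```

```text
dp [-0.66 -0.02 -0.04] ang [-0.   0.1  0. ] | now tray [53.6  1.8] 36.6 F [ 0.3 -0.5  0. ] t 13.55
```

Now small steps until the stop shows up in the force.

Emit:
servo_tool([
  {"dp": [-0.2, 0, 0], "angular": [0, 0, 0], "gripper": 0},
  {"dp": [-0.4, 0, 0], "angular": [0, 0, 0], "gripper": 0},
  {"dp": [-0.6, 0, 0], "angular": [0, 0, 0], "gripper": 0},
  {"dp": [-0.6, 0, 0], "angular": [0, 0, 0], "gripper": 0},
])

```text
time_s: 13.95
ee_pos: [0.5943, -0.0508, 0.0365]
tool_rot: [-3.141, 0.075, 0.001]
wrist_force: [0.1, -0.4, -0.1]
finger_gap: 0.001
grip_force: 0.4
```

Emit:
servo_tool([
  {"dp": [-0.1, 0, 0], "angular": [0, 0, 0], "gripper": 0},
  {"dp": [-0.2, 0, 0], "angular": [0, 0, 0], "gripper": 0},
  {"dp": [-0.2, 0, 0], "angular": [0, 0, 0], "gripper": 0},
])

```text
time_s: 14.25
ee_pos: [0.593, -0.0508, 0.0367]
tool_rot: [3.141, -0.075, 0.002]
wrist_force: [3.4, 0.1, -1.5]
finger_gap: 0.0
grip_force: 1.5
```

Emit:
servo_tool([
  {"dp": [-0.1, 0, 0], "angular": [0, 0, 0], "gripper": 0},
  {"dp": [-0.2, 0, 0], "angular": [0, 0, 0], "gripper": 0},
  {"dp": [-0.2, 0, 0], "angular": [0, 0, 0], "gripper": 0},
])

```text
time_s: 14.55
ee_pos: [0.5928, -0.0508, 0.037]
tool_rot: [3.14, -0.075, 0.009]
wrist_force: [8.0, 0.6, -4.5]
finger_gap: 0.003
grip_force: 3.6
```

```bash
python3 -c "
from look import *
mv(47,2,37,0);look('pics/c12.png')
for d in vision.place_of('scene','shutter_tab'): print((w2t(d['point'],np.load('T.npy'))*1e3).round(1),d['point'][2],d['conf'])
"
```

```text
dp [ 0.04 -0.03 -0.  ] ang [ 0.  -0.3 -0. ] | now tray [46.6  1.7] 37.0 F [ 8.   0.6 -4.5] t 14.55
w [ -1. -54.] 10 0.69
w [  2. -82.] 9 0.62
w [  1. -22.] 12 0.58
w [-186.  136.] 1 0.54
[33.6 -2.5] 0.0433 0.65
[-108.1 -142.2] 0.0033 0.64
```

The shutter is at its stop: 8 N with no travel, and the tab at x = 33.6. Backing off and lifting away.

Emit:
servo_tool([
  {"dp": [0.5, 0, 0], "angular": [0, 0, 0], "gripper": 0},
  {"dp": [1.5, 0, 0], "angular": [0, 0, 0], "gripper": 0},
  {"dp": [2, 0, -2], "angular": [0, 0, 0], "gripper": 0},
  {"dp": [2, 0, -6], "angular": [0, 0, 0], "gripper": 0},
  {"dp": [2, 0, -11], "angular": [0, 0, 0], "gripper": 0},
  {"dp": [0, 4, -13], "angular": [0, 0, 0], "gripper": 0},
  {"dp": [-2, 9, -14], "angular": [0, 0, 0], "gripper": 0},
  {"dp": [-4, 14, -14], "angular": [0, 0, 0], "gripper": 0},
  {"dp": [-6, 19, -14], "angular": [0, 0, 0], "gripper": 0},
  {"dp": [-8, 23, -14], "angular": [0, 0, 0], "gripper": 0},
])

```text
time_s: 15.7
ee_pos: [0.5022, -0.2719, 0.1772]
tool_rot: [-3.141, 0.074, 0.001]
wrist_force: [1.4, -0.1, 0.2]
finger_gap: -0.0
grip_force: 0.0
```

Emit:
servo_tool([
  {"dp": [0, 5, 0], "angular": [0, 0, 0], "gripper": 0},
  {"dp": [0, 9, 0], "angular": [0, 0, 0], "gripper": 0},
  {"dp": [0, 9, 0], "angular": [0, 0, 0], "gripper": 0},
  {"dp": [0, 9, 0], "angular": [0, 0, 0], "gripper": 0},
])

```text
time_s: 16.1
ee_pos: [0.4982, -0.3608, 0.1764]
tool_rot: [-3.139, 0.078, 0.002]
wrist_force: [0.6, -0.2, -0.3]
finger_gap: -0.001
grip_force: 0.0
```

```bash
python3 -c "
from look import *
T=np.load('T.npy'); im=vision.snapshot('top'); vision.snapshot('scene')
for c in('top','scene'):
  for n in('washer_a','shutter_tab','hex_nut'):
    for d in vision.place_of(c,n): print(c,n,(w2t(d['point'],T)*1e3).round(1),round(d['conf'],2))
o=bot.observe(); print(o['time_s'],o['wrist_force'],np.abs(o['dq']).max())
"
```

```text
top washer_a [  2.3 -57.4] 0.71
top washer_a [ -3.  -84.4] 0.61
top washer_a [  2.9 -24. ] 0.6
top washer_a [-185.1  130.3] 0.6
top shutter_tab [33.6 -2. ] 0.71
top hex_nut [-57.9 123.6] 0.54
scene washer_a [ -1.2 -53.3] 0.65
scene washer_a [ -1.  -84.9] 0.61
scene washer_a [ -2.  -21.5] 0.52
scene washer_a [-182.8  136.3] 0.46
scene shutter_tab [33.6 -1.5] 0.86
scene shutter_tab [ 80.7 -83.2] 0.25
scene hex_nut [-58.9 123.9] 0.46
scene hex_nut [  -7.5 -100.4] 0.15
16.5 [ 0.34285482 -0.28395301  0.25316061] 0.005172823096101155
```

```bash
python3 -c "
from workcell import finish_job
print(finish_job())"
```

```text
the job is handed in; nothing more can be done
None
```

The job is handed in at about 16.5 s: both cameras showed all three washers in the slot (y about −23, −55 and −85 mm), the shutter fully shut against its stop behind them, and the hex nut where it started; I steered clear of the tools but did not re-measure them.

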